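# Pack the varnish cups into the slide-top box

## Robot

A 6-joint arm with a two-finger parallel gripper is mounted at the origin on the work surface. World frame = base frame: x ahead of the robot, y to its left, z up, the work surface at z = 0. Lengths are in m, angles in rad, forces in N, time in s.
With the tool pointing down it reaches from about 0.15 to 0.775 m from the base axis. Payload 6.1 kg.
Tool frame: the origin (TCP) lies at the very end of the fingers, on their centre line; the grasp point (between the pads) lies 19 mm behind it; z points along the fingers, y is the line along which they close (so a half turn about z gives the same grasp; the last joint's range is limited). The gripper opens to 85 mm and grips with 20 to 120 N. Pads are 22 mm wide; open, the fingers measure 114 mm over their backs; the gripper's body (76 mm by 85 mm) begins 54 mm behind the grasp point. The pads swing forward as they close: fully open they stand 13 mm farther back than shut.
Start: joints at [1.256, 0.126, -0.04, 1.405, 0, 1.571], TCP at [0.163, 0.499, 0.231] pointing down, gripper open.
Joint ranges: [-2.72, 2.72], [-0.95, 1.95], [-1.27, 1.35], [-1.78, 2.02], [-1.46, 1.47], [-3.14, 3.14]. Speed limits (rad/s): [2.39, 2.39, 3.01, 3.14, 3.14, 3.14].

## Interface

Orientations are given as a unit quaternion [x, y, z, w].
In Python, from plant import manip gives the robot as it stands.
- The arm moves only by the tool drive_tool, never from a script. Its argument "steps" is a list of rows, each a list of 3 entries, a list of its own where there are three numbers: the shift along the tool's x, y, z in cm, then the turn about the tool's z in rad, then the opening, from 0 (shut) to 1 (fully open). A call has 1 to 8 rows; each row is the pose to reach, as a shift and turn from the pose commanded when the call began, along the tool's axes at that moment; what a row does not reach only later rows make up. A row lasts 1/12 s, in which the tool goes at most 41.7 mm and 7.16 degrees, less where a joint would pass 70% of its speed; a pose out of reach is approached as far as the arm can. A call with a gripper value outside its range is refused whole. The fingers move at their own pace and stop on an object; the grip force is fixed at half the most. Time passes only in rows, so rows that repeat a pose let the fingers close. It gives the time, the measured TCP pose, the force, the opening and the grip force at its end, in the units of the state.
- manip.sense(): the state, without advancing time (a new reading comes with each control period).
- manip.snapshot(name): name is "scene" or "top" or "wrist"; returns the picture (480x640x3 uint8, red, green, blue); there is no depth.
- manip.camera_model(name): a dict with "vfov" (degrees; the focal length in pixels is half the picture's height over the tangent of half this angle, whatever the lens; pixels are square), "cx", "cy" (the principal point, pixels), "world_to_cam" (4x4, takes a point from world to camera coordinates). Camera axes: x right, y down, z forward; pixel columns grow to the right and rows downward; lengths in m; the calibration is good to about 2 mm. A picture is of the moment at which its call begins: read the wrist's pose just before it. camera_model takes no time and is no camera call; for the wrist camera it gives the pose at the moment of the call.
- manip.job_done(): hands the job in; it is judged then, once.
Trained networks look in the newest picture that a camera, given by its name, has taken for a name from the list of things; names that differ only in an ending like _2 or _b are one class to them, and where a whole thing is asked for, a point or a joint stands for the part that bears it (a point fixed in the world has none). Each returns a list of dicts, best first, with "confidence" (0 to 1); they miss things now and then, are a little off and sometimes report something else, mostly with a low value. They report only what shows in the picture. A call takes as long as a camera call. They do not tell look-alikes from the thing itself.
- manip.outline_of(camera, label): "mask" (480x640 bool, what is visible of it) and "at" ([column, row] in pixels, amid what is visible of it).
The state is a dict: "t": time; "joint_pos": joint angles; "joint_vel": joint speeds; "joint_efforts": joint torques, N m; "tool_pos": TCP position; "eef_rot": TCP orientation; "wrist_force": force on the tool from outside, world axes, zero at the start; "wrist_torque": the same for the moment, N m; "gripper_width": opening from 0.0 (shut) to 1.0 (fully open); "grasp_force": force on a finger pad.
Only numpy, scipy, OpenCV 4.12 (cv2) and the standard library are available. Lean on these libraries where they do the work, as an engineer would, in place of code of your own. Each camera call takes 0.05 s, during which the arm holds its last target. There are 200 camera calls.

## Task

Pack away the varnish kit: slide the wooden box's lid wide open over its catch ridge, nest every metal cup on the bench upright in the round holder inside, one within another, resting loosely and never pressed home hard, and lay the wooden stirring paddle flat on the raised shelf beside them. Then slide the lid fully shut, back over the ridge, and leave the two small jars among the cups standing where they are.

Things in the scene. Friction and masses are not known exactly. Their poses are not given: they have to be found in the camera images.
- box: slide-top wooden box, fixed: origin at the centre of its underside on the bench, 240 mm long in x, 192 mm wide in y, grooved side edges 151 mm high, hollow for holder and shelf. Its x axis is the lid's opening direction and points away from the robot; z up. holder and trough have the same axes. Never press a cup hard into anything.
- lid_bar (a point): centre of the dark finger bar on the box's pale lid (226 x 174 x 8 mm, top face 146 mm above the bench). The bar is 16 mm thick along the box's x, 60 mm long along y, 30 mm high, its top 176 mm above the bench; it can be pinched from above across its thickness or pushed. Axes as the box's.
- lid (a joint): how far the lid has slid, m: 0 shut against its stop, 0.150 fully open at the other stop, uncovering the 150 mm of the box nearest the robot. A sprung ridge under its far edge must be overcome between 0.004 and 0.016, both ways, with about 10 to 15 N along x; elsewhere about 2 N. It stays where it is left.
- holder (a point): centre of the seat in the round dark holder in the box, where the first cup's foot rests, 24 mm above the bench. Its tapered mouth, 22 mm higher, is 51 mm wide (cup play 1.5 mm). The well round it reaches 48 mm either way in y and, lid open, 75 mm either way in x: grip along x here. Well floor 16 mm below this point, box walls up to 127 mm above.
- trough (a point): the paddle's place: centre of the uncovered part of the raised pale shelf in the box, on its top, 98 mm above the bench. The paddle lies along x. The shelf reaches 36 mm either way in y (side wall up to 53 mm higher on +y, a divider 10 mm high on -y) and, with the lid open, 75 mm either way in x.
- cup1_c (a point): centre of a tapered heavy-footed aluminium cup standing on the bench, open end up: on its axis, 28 mm above its foot, z up. 56 mm tall; foot 36 mm, sides widening to 54 mm; upright rim band 60 mm across on the top 14 mm. Put in another cup it rests loosely on the taper, 16 to 18 mm higher (pressing wedges it), so grip only the band, from above: fingertips lower than it would hit the next rim. May be absent.
- cup2_c (a point): centre of a tapered heavy-footed aluminium cup standing on the bench, open end up: on its axis, 28 mm above its foot, z up. 56 mm tall; foot 36 mm, sides widening to 54 mm; upright rim band 60 mm across on the top 14 mm. Put in another cup it rests loosely on the taper, 16 to 18 mm higher (pressing wedges it), so grip only the band, from above: fingertips lower than it would hit the next rim. May be absent.
- cup3_c (a point): centre of a tapered heavy-footed aluminium cup standing on the bench, open end up: on its axis, 28 mm above its foot, z up. 56 mm tall; foot 36 mm, sides widening to 54 mm; upright rim band 60 mm across on the top 14 mm. Put in another cup it rests loosely on the taper, 16 to 18 mm higher (pressing wedges it), so grip only the band, from above: fingertips lower than it would hit the next rim. May be absent.
- cup4_c (a point): centre of a tapered heavy-footed aluminium cup standing on the bench, open end up: on its axis, 28 mm above its foot, z up. 56 mm tall; foot 36 mm, sides widening to 54 mm; upright rim band 60 mm across on the top 14 mm. Put in another cup it rests loosely on the taper, 16 to 18 mm higher (pressing wedges it), so grip only the band, from above: fingertips lower than it would hit the next rim. May be absent.
- cup1: the same cup as cup1_c, origin at the centre of its foot
- cup2: the same cup as cup2_c, origin at the centre of its foot
- cup3: the same cup as cup3_c, origin at the centre of its foot
- cup4: the same cup as cup4_c, origin at the centre of its foot
- paddle_c (a point): dark wooden stirring paddle lying flat on the bench, 120 mm long along its x, 16 mm high: from -60 to +18 mm a handle 18 mm wide and 16 mm high, from +18 to +60 mm a blade 30 mm wide and 6 mm high. The point lies in the handle, 8 mm above the underside; z is up. 40 g.
- paddle: the same paddle, origin at its underside, below paddle_c
- jar1: small amber jar, 36 mm across, 45 mm high, origin at its foot: leave it
- jar2: small clear jar, 36 mm across, 45 mm high, origin at its foot: leave it
Not all that is in view belongs to the job. What is shaped like the cup2 but red is not meant.

How it is judged:
On the way, in this order (a step that is already met when the one before it is completed fails the run):
1. the lid has been slid open over its ridge, by at least 120 mm (value of joint lid above 0.12 m), for 0.2 s.
2. every cup stands nested in the holder and the paddle lies on the shelf (horizontal distance between each of cup1_c, cup2_c, cup3_c, cup4_c and holder below 0.009 m and angle between each of cup1_c, cup2_c, cup3_c, cup4_c's own z axis and vertical below 0.15 rad and z of cup1_c in the frame of holder between 0.02 and 0.094 m and z of cup2_c in the frame of holder between 0.02 and 0.094 m and z of cup3_c in the frame of holder between 0.02 and 0.094 m and z of cup4_c in the frame of holder between 0.02 and 0.094 m and z of paddle_c in the frame of trough between 0.002 and 0.016 m and y of paddle_c in the frame of trough between -0.036 and 0.036 m and x of paddle_c in the frame of trough between -0.06 and 0.13 m and angle between paddle_c's own z axis and vertical below 0.2 rad), for 0.3 s.
3. the lid has been slid shut over its ridge (value of joint lid below 0.004 m), for 0.2 s.
At the end, for the whole second after the job is handed in: Lid shut to within 4 mm; every cup upright (within 0.15 rad) in the holder's stack, its axis within 9 mm of the holder's; the paddle flat on the raised shelf; all at rest (all of step 2 and linear speed of each of cup1, cup2, cup3, cup4, paddle below 0.02 m/s and value of joint lid below 0.004 m); the robot touches nothing.
It fails at once if a cup is pressed hard (over 40 N) into another cup or the box (contact force between cup1 and cup2 above 40 N or contact force between any of cup1, cup2 and cup3 above 40 N or contact force between any of cup1, cup2, cup3 and cup4 above 40 N or contact force between any of cup1, cup2, cup3, cup4 and box above 40 N).
It fails at once if a jar is tipped or pushed more than 50 mm (angle between any of jar1, jar2's own z axis and vertical above 0.5 rad or distance of any of jar1, jar2 from where it was at the start of the episode above 0.05 m).
Of cup1, cup2, cup3, cup4 only 3 to 4 are there at a start; the rules pass over those that are not, and their reading is None.
At some moment in a run one of cup1, cup2, cup3, cup4, paddle may be knocked a few centimetres aside while the robot is not near it.
It also fails if it takes over 208 s, if anything falls off the work surface, if the arm or the gripper's body presses on something with over 40 N, if the wrist force passes 120 N, or if a joint passes its speed limit or range.

## Working session

There is one attempt and no reset: what is moved stays moved. The work goes in short steps, Python scripts to look and compute and a tool call to move; the robot and the scene stay as the last step left them, time stands still between calls to the robot, and variables do not carry over. Pictures are saved under pics/ and viewed, at most 14 in all, crops included, and the job is handed in when it is done.

Besides the shell and the picture viewer there is one more tool, called as name(argument=value, ...) on one line, values as JSON. drive_tool: Moves the arm, as the interface text tells. Its arguments: {"type":"object","properties":{"steps":{"type":"array"}},"required":["steps"]}

```bash
mkdir -p pics; cat > h.py <<'E'
from plant import manip
import numpy as np, cv2
def snap(n,f=None):
    im=manip.snapshot(n)
    if f: cv2.imwrite('pics/'+f,cv2.cvtColor(im,cv2.COLOR_RGB2BGR))
    return im
def ray(cam,u,v,M=None):
    m=M or manip.camera_model(cam); f=240/np.tan(np.radians(m['vfov'])/2)
    W=np.array(m['world_to_cam']); R=W[:3,:3]; t=W[:3,3]
    return -R.T@t, R.T@np.array([(u-m['cx'])/f,(v-m['cy'])/f,1.])
def atz(cam,u,v,z,M=None):
    o,d=ray(cam,u,v,M); return o+d*(z-o[2])/d[2]
def proj(cam,p):
    m=manip.camera_model(cam); f=240/np.tan(np.radians(m['vfov'])/2)
    q=np.array(m['world_to_cam'])@np.r_[p,1]; return np.array([m['cx']+f*q[0]/q[2],m['cy']+f*q[1]/q[2]])
def tri(rays):
    A=0;b=0
    for o,d in rays:
        d=d/np.linalg.norm(d);P=np.eye(3)-np.outer(d,d);A=A+P;b=b+P@o
    return np.linalg.solve(A,b)
E
python3 - <<'E'
from h import *
s=manip.sense(); print(s['t'],s['tool_pos'],s['eef_rot'])
a=snap('scene','scene1.png'); b=snap('top','top1.png')
for n in ('scene','top','wrist'):
    m=manip.camera_model(n);print(n,m['vfov'],m['cx'],m['cy'],np.round(m['world_to_cam'],3).tolist())
for n in ('scene','top'):
    for l in ('cup1_c','lid_bar','box','paddle_c','jar1','jar2'):
        print(n,l,[(np.round(d['at']).tolist(),round(d['confidence'],2),int(d['mask'].sum())) for d in manip.outline_of(n,l)])
E
```

```text
0.0 [0.16243713 0.49883254 0.2305381 ] [ 1.56749228e-01  9.87638129e-01 -7.68816546e-04 -1.24139493e-04]
scene 55.02596486761688 321.3725526647757 236.91127487336658 [[-0.471, 0.882, -0.003, 0.29], [0.693, 0.368, -0.62, -0.298], [-0.546, -0.294, -0.785, 1.466], [0.0, 0.0, 0.0, 1.0]]
top 54.85482495758944 327.17959371672566 239.13182264603412 [[0.023, -1.0, -0.017, -0.039], [-0.991, -0.021, -0.131, 0.526], [0.131, 0.02, -0.991, 0.921], [0.0, 0.0, 0.0, 1.0]]
wrist 70.75060603295495 323.3435130257736 234.33398817451152 [[0.309, 0.951, -0.001, -0.524], [0.901, -0.293, 0.32, -0.042], [0.304, -0.1, -0.947, 0.379], [0.0, 0.0, 0.0, 1.0]]
scene cup1_c [([440.0, 326.0], 0.94, 678)]
scene lid_bar [([352.0, 234.0], 0.9, 5557)]
scene box [([349.0, 249.0], 0.91, 10690), ([236.0, 238.0], 0.53, 485)]
scene paddle_c [([208.0, 195.0], 0.8, 333)]
scene jar1 [([481.0, 318.0], 0.87, 318), ([206.0, 198.0], 0.63, 265), ([248.0, 215.0], 0.48, 229), ([349.0, 249.0], 0.27, 10687)]
scene jar2 [([481.0, 318.0], 0.87, 318), ([206.0, 198.0], 0.63, 265), ([248.0, 215.0], 0.48, 229), ([349.0, 249.0], 0.27, 10687)]
top cup1_c [([174.0, 202.0], 0.87, 743)]
top lid_bar [([295.0, 237.0], 0.95, 11062), ([296.0, 235.0], 0.74, 13575)]
top box [([294.0, 236.0], 0.89, 13563), ([450.0, 245.0], 0.66, 305)]
top paddle_c [([523.0, 257.0], 0.76, 656)]
top jar1 [([452.0, 242.0], 0.84, 281), ([143.0, 237.0], 0.64, 351)]
top jar2 [([452.0, 242.0], 0.84, 281), ([143.0, 237.0], 0.64, 351)]
```

View pics/scene1.png

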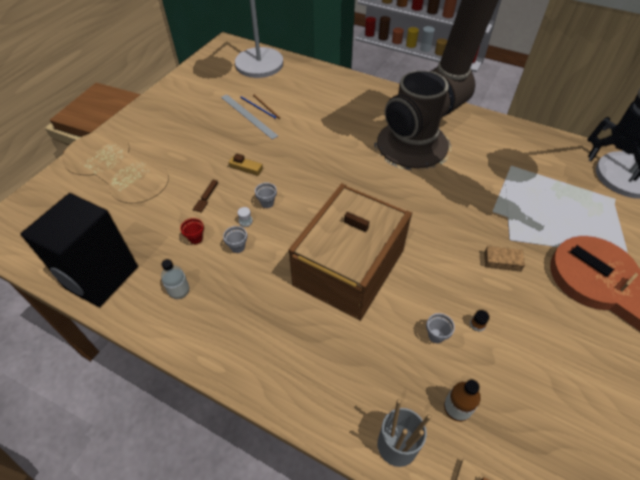

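View pics/top1.png

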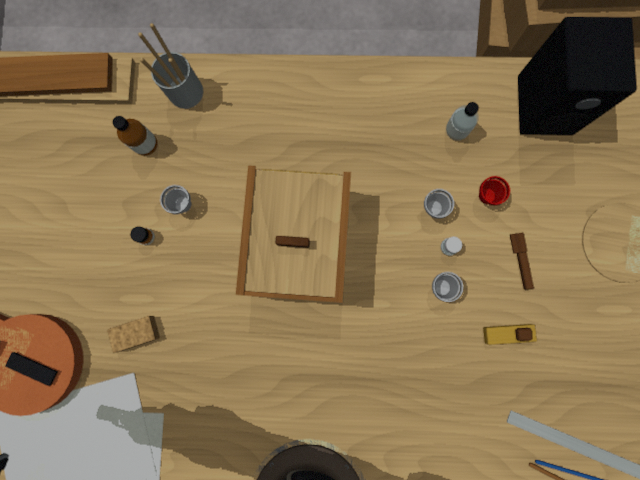

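```bash
python3 - <<'E'
from h import *
for l in ('cup1_c','cup2_c','cup3_c','cup4_c'):
  for n in ('scene','top'):
    print(n,l,[(np.round(d['at']).tolist(),round(d['confidence'],2),int(d['mask'].sum())) for d in manip.outline_of(n,l)])
E
```

```text
scene cup1_c [([440.0, 326.0], 0.94, 678)]
top cup1_c [([174.0, 202.0], 0.87, 743)]
scene cup2_c [([189.0, 231.0], 0.97, 488), ([240.0, 239.0], 0.79, 497), ([441.0, 323.0], 0.53, 661)]
top cup2_c [([436.0, 207.0], 0.76, 696), ([491.0, 191.0], 0.57, 746)]
scene cup3_c []
top cup3_c []
scene cup4_c [([265.0, 192.0], 0.7, 429)]
top cup4_c [([448.0, 284.0], 0.63, 781)]
```

The scene view shows the closed box with its dark bar at (357,221). The cups are at (440,327), (235,238) and (265,194), and the paddle is at (206,194). In the top view the cups are at (175,201), (439,205) and (447,287), and the paddle is at (522,262).

Look-alikes, by top-view pixel:
- red cup (494,192): excluded
- brush pot (180,82): excluded
- sanding block (134,334) and yellow block (510,335): excluded
- jars (141,235) and (453,246): left standing
- bottles (135,135) and (461,122): excluded

I choose the three grey cups.

```bash
cat >> h.py <<'E'
def plan(p,yaw,s=None):
    """shift (cm) in tool axes & turn to bring TCP to p with tool y at world angle yaw (mod pi)"""
    from scipy.spatial.transform import Rotation as Ro
    s=s or manip.sense(); R=Ro.from_quat(s['eef_rot']).as_matrix()
    d=R.T@(np.array(p)-s['tool_pos'])*100
    y=np.arctan2(R[1,1],R[0,1]); t=-(yaw-y); t=(t+np.pi/2)%np.pi-np.pi/2
    return 'shift',np.round(d,2).tolist(),'turn',round(t,3),'alt',round(t-np.sign(t)*np.pi,3),'j6',round(s['joint_pos'][5],2)
E
python3 - <<'E'
from h import *
def best(n,l,near):
    ds=[d for d in manip.outline_of(n,l)]
    return ds
P={'bar_top':((357,221),(293,241)),'cupL':((440,327),(175,201)),'cupA':((235,238),(439,205)),'cupB':((265,194),(447,287)),'paddle':((206,194),(522,262)),'jarR':((245,214),(452,246)),'jarL':((481,318),(142,235)),'red':((193,230),(494,192))}
for k,(a,b) in P.items():
    r1=ray('scene',*a);r2=ray('top',*b);p=tri([r1,r2]);print(k,p.round(3),np.linalg.norm(proj('top',p)-b).round(1))
# cup rims at 56mm: precise from mask
T=cv2.cvtColor(cv2.imread('pics/top1.png'),cv2.COLOR_BGR2HSV)
# bar dark pixels
m=((T[...,2]<90)&(np.indices(T.shape[:2])[0]>225)&(np.indices(T.shape[:2])[0]<260)&(abs(np.indices(T.shape[:2])[1]-293)<30)).astype('uint8')
r=cv2.minAreaRect(cv2.findNonZero(m));print(r)
for c in cv2.boxPoints(r): print(atz('top',*c,.170).round(3))
print('corners',[atz('top',u,v,.151).round(3).tolist() for u,v in((248,168),(350,173),(343,302),(238,297))])
print('paddle ends',[atz('top',u,v,.012).round(3).tolist() for u,v in((517,236),(528,288))])
E
```

```text
bar_top [0.505 0.032 0.162] 0.8
cupL [0.6   0.291 0.041] 0.4
cupA [ 0.603 -0.258  0.037] 0.1
cupB [ 0.435 -0.273  0.036] 0.4
paddle [ 0.492 -0.439  0.007] 1.0
jarR [ 0.519 -0.285  0.03 ] 0.0
jarL [0.528 0.363 0.027] 0.9
red [ 0.633 -0.371  0.036] 0.4
((292.51995849609375, 241.7013397216797), (33.592098236083984, 10.243926048278809), 3.814074993133545)
[0.496 0.061 0.17 ]
[0.514 0.061 0.17 ]
[0.511 0.001 0.17 ]
[0.493 0.002 0.17 ]
corners [[0.642, 0.12, 0.151], [0.636, -0.069, 0.151], [0.4, -0.06, 0.151], [0.404, 0.127, 0.151]]
paddle ends [[0.545, -0.426, 0.012], [0.437, -0.445, 0.012]]
```

```bash
python3 - <<'E'
from h import *
print(plan([.505,.032,.26],-.04))
E
```

```text
('shift', [-47.03, -33.82, -2.87], 'turn', np.float64(1.296), 'alt', np.float64(-1.846), 'j6', np.float64(1.57))
```

drive_tool(steps=[[[-23, -17, -3], 0.65, 1], [[-23, -17, -3], 0.65, 1], [[-23, -17, -3], 0.65, 1], [[-23, -17, -3], 0.65, 1], [[-23, -17, -3], 0.65, 1], [[-23, -17, -3], 0.65, 1], [[-23, -17, -3], 0.65, 1], [[-23, -17, -3], 0.65, 1]])

```text
t: 1.77
tool_pos: [0.3316, 0.262, 0.2624]
eef_rot: [0.467, 0.884, 0.0, 0.001]
wrist_force: [-0.3, 0.5, -0.2]
gripper_width: 0.996
grasp_force: 0.0
```

```bash
python3 - <<'E'
from h import *
print(plan([.505,.032,.26],-.04))
E
```

```text
('shift', [-28.77, 1.37, 0.3], 'turn', np.float64(0.639), 'alt', np.float64(-2.503), 'j6', np.float64(1.64))
```

drive_tool(steps=[[[-28.8, 1.4, 0.3], 0.64, 1], [[-28.8, 1.4, 0.3], 0.64, 1], [[-28.8, 1.4, 0.3], 0.64, 1], [[-28.8, 1.4, 0.3], 0.64, 1], [[-28.8, 1.4, 0.3], 0.64, 1], [[-28.8, 1.4, 0.3], 0.64, 1], [[-28.8, 1.4, 0.3], 0.64, 1], [[-28.8, 1.4, 0.3], 0.64, 1]])

```text
t: 2.43
tool_pos: [0.5073, 0.0331, 0.2571]
eef_rot: [0.721, 0.693, -0.001, 0.001]
wrist_force: [-1.5, 0.6, -0.2]
gripper_width: 1.003
grasp_force: 0.0
```

drive_tool(steps=[[[0, 0, 0], 0, 1], [[0, 0, 0], 0, 1], [[0, 0, 0], 0, 1]])

```text
t: 2.68
tool_pos: [0.5036, 0.0385, 0.2585]
eef_rot: [0.719, 0.695, 0.0, -0.0]
wrist_force: [-0.6, -0.3, 0.2]
gripper_width: 1.001
grasp_force: 0.0
```

```bash
python3 - <<'E'
from h import *
print(manip.sense()['tool_pos'])
snap('wrist','w1.png'); print(plan([.505,.032,.26],-.04))
E
```

```text
[0.50362025 0.03848761 0.25846098]
('shift', [-0.66, 0.16, -0.14], 'turn', np.float64(0.008), 'alt', np.float64(-3.134), 'j6', np.float64(1.68))
```

View pics/w1.png

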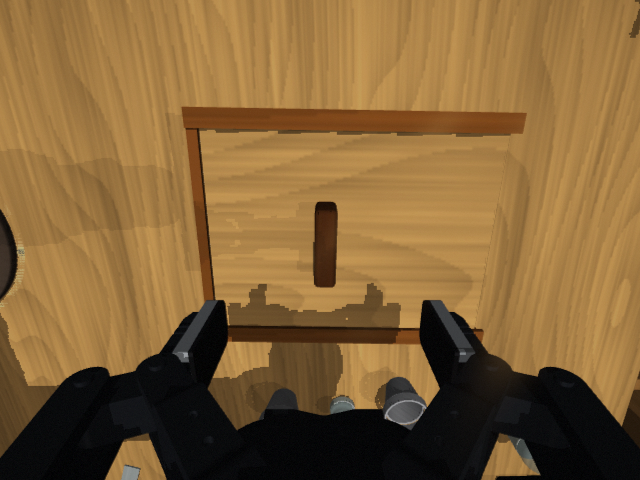

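The wrist view shows the bar from (326,203) to (325,285), centred at about (326,245), between the open fingers. The box edges are at (183,108)–(525,115) and (228,335)–(483,335).

```bash
python3 - <<'E'
from h import *
for u,v in((327,207),(325,283),(326,245)): print(atz('wrist',u,v,.174).round(4))
p=tri([ray('wrist',326,245),ray('top',293,241)]);print('bar tri',p)
for u,v in((183,108),(525,115),(483,333),(228,331)): print(atz('wrist',u,v,.151).round(4))
E
```

```text
[0.507  0.0636 0.174 ]
[0.5038 0.0057 0.174 ]
[0.5054 0.0357 0.174 ]
bar tri [0.50551175 0.03119037 0.16185918]
[0.4097 0.1312 0.151 ]
[0.6465 0.1191 0.151 ]
[ 0.6384 -0.0582  0.151 ]
[ 0.4188 -0.049   0.151 ]
```

drive_tool(steps=[[[-0.4, 0.2, 4], 0.015, 1], [[-0.4, 0.2, 8], 0.015, 1], [[-0.4, 0.2, 10.6], 0.015, 1], [[-0.4, 0.2, 10.6], 0.015, 1], [[-0.4, 0.2, 10.6], 0.015, 0], [[-0.4, 0.2, 10.6], 0.015, 0], [[-0.4, 0.2, 10.6], 0.015, 0], [[-0.4, 0.2, 10.6], 0.015, 0]])

```text
t: 3.4
tool_pos: [0.5073, 0.0338, 0.1546]
eef_rot: [0.724, 0.69, 0.001, 0.001]
wrist_force: [-0.3, 0.6, 0.3]
gripper_width: 0.456
grasp_force: 0.0
```

drive_tool(steps=[[[0, 0, 0], 0, 0], [[0, 0, 0], 0, 0], [[0, 0, 0], 0, 0], [[0, 0, 0], 0, 0]])

```text
t: 3.73
tool_pos: [0.5067, 0.0336, 0.1536]
eef_rot: [0.724, 0.69, 0.001, 0.001]
wrist_force: [-0.6, 1.3, 7.1]
gripper_width: 0.171
grasp_force: 59.8
```

drive_tool(steps=[[[0, 1, 0], 0, 0], [[0, 2, 0], 0, 0], [[0, 4, 0], 0, 0], [[0, 6, 0], 0, 0], [[0, 8, 0], 0, 0], [[0, 10, 0], 0, 0], [[0, 12, 0], 0, 0], [[0, 13.5, 0], 0, 0]])

```text
t: 4.4
tool_pos: [0.6426, 0.0268, 0.1537]
eef_rot: [0.724, 0.689, 0.001, 0.001]
wrist_force: [-2.3, 0.7, 8.2]
gripper_width: 0.18
grasp_force: 60.4
```

drive_tool(steps=[[[0, 0.8, 0], 0, 0], [[0, 1.3, 0], 0, 0], [[0, 1.3, 0], 0, 0], [[0, 1.3, 0], 0, 0]])

```text
t: 4.73
tool_pos: [0.6531, 0.0264, 0.1537]
eef_rot: [0.724, 0.69, -0.0, -0.0]
wrist_force: [-6.5, 0.1, 7.9]
gripper_width: 0.17
grasp_force: 60.5
```

drive_tool(steps=[[[0, 0, 0], 0, 1], [[0, 0, 0], 0, 1], [[0, 0, 0], 0, 1], [[0, 0, -4], 0, 1], [[0, 0, -8], 0, 1], [[0, -4, -12], 0, 1], [[0, -8, -15], 0, 1], [[0, -12, -15], 0, 1]])

```text
t: 5.4
tool_pos: [0.5527, 0.0313, 0.3008]
eef_rot: [0.724, 0.689, 0.002, 0.001]
wrist_force: [-1.7, 0.3, 0.8]
gripper_width: 1.001
grasp_force: 0.0
```

drive_tool(steps=[[[0, -4, 0], 0, 1], [[0, -8, 0], 0, 1], [[0, -10, 0], 0, 1], [[0, -10, 0], 0, 1], [[0, -10, 0], 0, 1]])

```text
t: 5.82
tool_pos: [0.4512, 0.0362, 0.2987]
eef_rot: [0.724, 0.69, 0.001, 0.001]
wrist_force: [1.5, -0.2, -0.2]
gripper_width: 1.0
grasp_force: 0.0
```

```bash
python3 - <<'E'
from h import *
import pickle
print(manip.sense()['tool_pos'])
M=manip.camera_model('wrist');snap('wrist','w2.png'); snap('top','top2.png'); 
pickle.dump(M,open('w2.pkl','wb'))
im=cv2.imread('pics/top2.png')[150:330,200:420]; cv2.imwrite('pics/top2c.png',cv2.resize(im,None,fx=3,fy=3))
E
```

```text
[0.45121592 0.03622062 0.29873872]
```

View pics/w2.png

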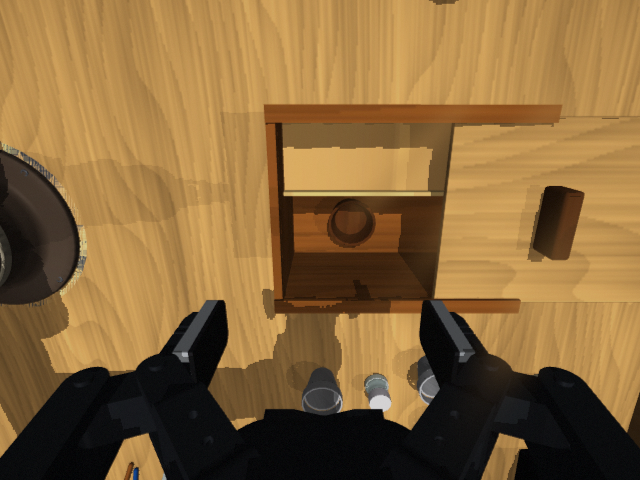

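View pics/top2c.png

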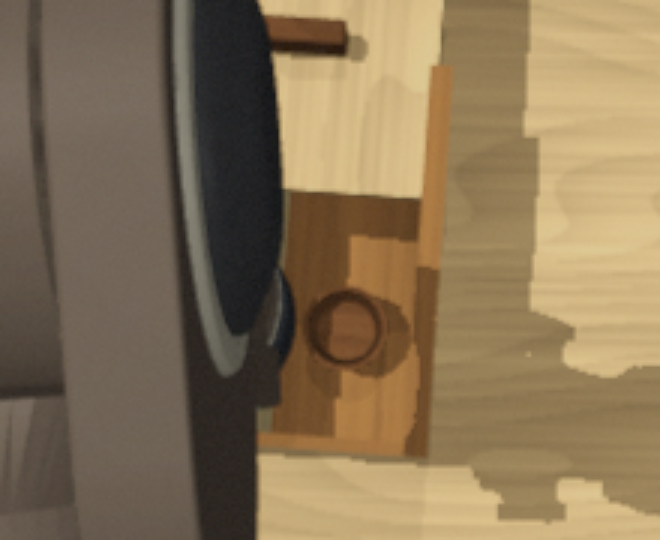

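The wrist view shows the holder ring at about (352,222), the shelf between columns 284 and 450 and rows 123–192, and the divider at row 193. In the full top picture the holder mouth is at about (315,259).

```bash
python3 - <<'E'
from h import *
print('tri',tri([ray('wrist',351.5,222),ray('top',315.3,259)]))
print('w',atz('wrist',351.5,222,.046),'t',atz('top',315.3,259,.046))
bar=np.array([.505,.034]) ; c,s=np.cos(-.049),np.sin(-.049); R=np.array([[c,-s],[s,c]])
print('shelf corners w/ z=.098',[atz('wrist',u,v,.098).round(4).tolist() for u,v in((284,165),(449,165))], 'divider .108',[atz('wrist',u,v,.108).round(4).tolist() for u,v in((284,192),(445,194))],
 'side wall inner .151',[atz('wrist',u,v,.151).round(4).tolist() for u,v in((284,124),(450,124))])
print('-y wall inner top .151',[atz('wrist',u,v,.151).round(4).tolist() for u,v in((287,299),(434,299))])
print('nearwall in',[atz('wrist',u,v,.151).round(4).tolist() for u,v in((282,160),(286,280))],'outer',atz('wrist',265,110,.151))
E
```

```text
tri [ 0.48564165 -0.00398769  0.03578506]
w [ 0.48525755 -0.00093735  0.046     ] t [ 0.48437462 -0.00443194  0.046     ]
shelf corners w/ z=.098 [[0.4155, 0.0773, 0.098], [0.5799, 0.0692, 0.098]] divider .108 [[0.4145, 0.0521, 0.108], [0.5743, 0.0422, 0.108]] side wall inner .151 [[0.4247, 0.1162, 0.151], [0.5592, 0.1097, 0.151]]
-y wall inner top .151 [[0.4138, -0.0435, 0.151], [0.5552, -0.0505, 0.151]]
nearwall in [[0.4205, 0.0877, 0.151], [0.4145, -0.0233, 0.151]] outer [0.41039766 0.12760123 0.151     ]
```

```bash
python3 - <<'E'
from h import *
print(plan([.435,-.273,.18],-.8))
E
```

```text
('shift', [-30.97, -0.24, 11.78], 'turn', np.float64(0.751), 'alt', np.float64(-2.391), 'j6', np.float64(1.7))
```

drive_tool(steps=[[[-31, -0.2, 11.8], 0.75, 1], [[-31, -0.2, 11.8], 0.75, 1], [[-31, -0.2, 11.8], 0.75, 1], [[-31, -0.2, 11.8], 0.75, 1], [[-31, -0.2, 11.8], 0.75, 1], [[-31, -0.2, 11.8], 0.75, 1], [[-31, -0.2, 11.8], 0.75, 1], [[-31, -0.2, 11.8], 0.75, 1]])

```text
t: 6.58
tool_pos: [0.4348, -0.2762, 0.1781]
eef_rot: [0.927, 0.376, -0.0, -0.0]
wrist_force: [0.9, 0.7, 0.4]
gripper_width: 0.997
grasp_force: 0.0
```

drive_tool(steps=[[[0, 0, 0], 0, 1], [[0, 0, 0], 0, 1], [[0, 0, 0], 0, 1], [[0, 0, 0], 0, 1]])

```text
t: 6.92
tool_pos: [0.4352, -0.273, 0.18]
eef_rot: [0.926, 0.377, 0.0, -0.0]
wrist_force: [0.1, -0.8, 1.8]
gripper_width: 0.997
grasp_force: 0.0
```

```bash
cat >> h.py <<'E'
def cup(name,zr=.056):
    "rim ellipse centre from the wrist view"
    im=snap('wrist',name); print(manip.sense()['tool_pos'].round(4))
    for l in('cup1_c','cup2_c','cup3_c','cup4_c'):
        for d in manip.outline_of('wrist',l):
            m=d['mask'].astype('uint8'); c=max(cv2.findContours(m,0,2)[0],key=cv2.contourArea)
            hsv=cv2.cvtColor(im,cv2.COLOR_RGB2HSV)[d['mask']].mean(0).round()
            pts=np.array([atz('wrist',*q[0],zr)[:2] for q in c],'float32'); (x,y),r=cv2.minEnclosingCircle(pts)
            print(l,round(d['confidence'],2),np.round(d['at']),'at z',zr,atz('wrist',*d['at'],zr)[:2].round(4),'circ',round(x,4),round(y,4),round(r,4),'hsv',hsv)
E
python3 - <<'E'
from h import *
cup('w3.png')
E
```

```text
[ 0.4353 -0.2727  0.1803]
cup2_c 0.71 [586. 130.] at z 0.056 [ 0.6277 -0.3623] circ 0.6258 -0.3606 0.04 hsv [  7. 232.  90.]
cup2_c 0.69 [468.  44.] at z 0.056 [ 0.6005 -0.2529] circ 0.6009 -0.2544 0.0323 hsv [95. 11. 90.]
cup2_c 0.54 [321. 222.] at z 0.056 [ 0.436  -0.2698] circ 0.4354 -0.2694 0.0304 hsv [ 80.  10. 107.]
cup4_c 0.96 [320. 225.] at z 0.056 [ 0.4339 -0.2713] circ 0.436 -0.27 0.0308 hsv [ 80.  11. 107.]
cup4_c 0.35 [485. 265.] at z 0.056 [ 0.507  -0.3974] circ 0.5001 -0.4003 0.0447 hsv [ 12. 197.  59.]
```

View pics/w3.png

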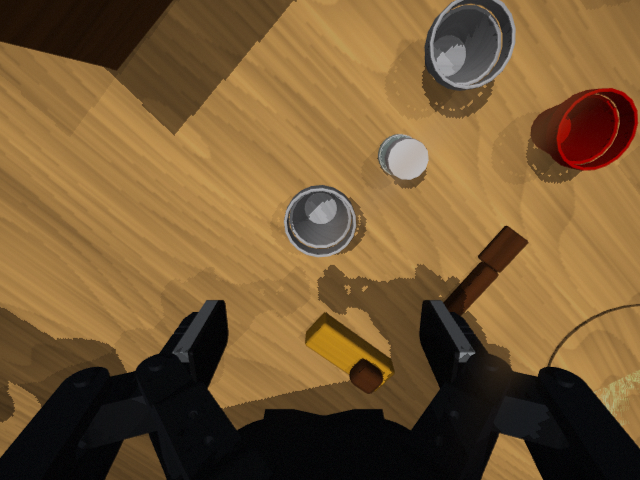

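The wrist view shows the grey cup at (320,222) with the jar at (405,155). The red cup at (597,130) is not wanted. I'll grasp the grey cup.

drive_tool(steps=[[[0.2, -0.2, 4], 0, 1], [[0.2, -0.2, 8], 0, 1], [[0.2, -0.2, 11], 0, 1], [[0.2, -0.2, 13], 0, 1], [[0.2, -0.2, 13.7], 0, 1], [[0.2, -0.2, 13.7], 0, 1], [[0.2, -0.2, 13.7], 0, 0], [[0.2, -0.2, 13.7], 0, 0]])

```text
t: 7.83
tool_pos: [0.4358, -0.2711, 0.0448]
eef_rot: [0.926, 0.377, 0.001, 0.001]
wrist_force: [-0.2, 0.3, 1.0]
gripper_width: 0.748
grasp_force: 0.2
```

drive_tool(steps=[[[0, 0, 0], 0, 0], [[0, 0, 0], 0, 0], [[0, 0, 0], 0, 0], [[0, 0, 0], 0, 0], [[0, 0, 0], 0, 0]])

```text
t: 8.25
tool_pos: [0.4358, -0.2711, 0.0459]
eef_rot: [0.926, 0.376, 0.001, 0.001]
wrist_force: [-1.8, 1.6, 7.9]
gripper_width: 0.668
grasp_force: 61.8
```

drive_tool(steps=[[[0, 0, -3], 0, 0], [[0, 0, -7], 0, 0], [[0, 0, -11], 0, 0], [[0, 0, -15], 0, 0], [[0, 0, -19], 0, 0], [[0, 0, -21], 0, 0], [[0, 0, -21], 0, 0]])

```text
t: 8.83
tool_pos: [0.4365, -0.2718, 0.2603]
eef_rot: [0.926, 0.376, 0.003, 0.005]
wrist_force: [-0.4, -1.0, -0.6]
gripper_width: 0.66
grasp_force: 64.0
```

```bash
python3 - <<'E'
from h import *
print(manip.sense()['grasp_force'],plan([.485,-.003,.255],-.049))
E
```

```text
63.96139513235539 ('shift', [22.22, -15.89, 0.41], 'turn', np.float64(-0.75), 'alt', np.float64(2.392), 'j6', np.float64(1.81))
```

drive_tool(steps=[[[5, -3.5, 0.4], -0.1, 0], [[8, -5.7, 0.4], -0.2, 0], [[11, -7.9, 0.4], -0.3, 0], [[14, -10, 0.4], -0.4, 0], [[17, -12.1, 0.4], -0.5, 0], [[20, -14.3, 0.4], -0.6, 0], [[21.5, -15.4, 0.4], -0.7, 0], [[22.2, -15.9, 0.4], -0.75, 0]])

```text
t: 9.5
tool_pos: [0.483, 0.0011, 0.2493]
eef_rot: [0.721, 0.693, 0.001, 0.0]
wrist_force: [0.1, 0.0, -0.7]
gripper_width: 0.659
grasp_force: 64.0
```

drive_tool(steps=[[[0, 0, 0], 0, 0], [[0, 0, 0], 0, 0], [[0, 0, 0], 0, 0], [[0, 0, 0], 0, 0], [[0, 0, 0], 0, 0]])

```text
t: 9.92
tool_pos: [0.4827, -0.0026, 0.249]
eef_rot: [0.725, 0.689, 0.0, 0.0]
wrist_force: [-0.8, 0.0, 0.0]
gripper_width: 0.666
grasp_force: 64.0
```

```bash
python3 - <<'E'
from h import *
s=manip.sense();print(s['grasp_force'],s['wrist_force'],plan([.485,-.003,.18],-.049))
snap('wrist','w4.png');snap('top','top4.png')
im=cv2.imread('pics/top4.png')[150:330,200:420]; a=cv2.resize(im,None,fx=2,fy=2); b=cv2.imread('pics/w4.png')[120:480,150:510]
cv2.imwrite('pics/c4.png',np.hstack([a,b]))
E
```

```text
63.97190644405782 [-0.84902886  0.04689964  0.0384462 ] ('shift', [-0.02, 0.23, 6.9], 'turn', np.float64(-0.002), 'alt', np.float64(3.139), 'j6', np.float64(1.62))
```

View pics/c4.png

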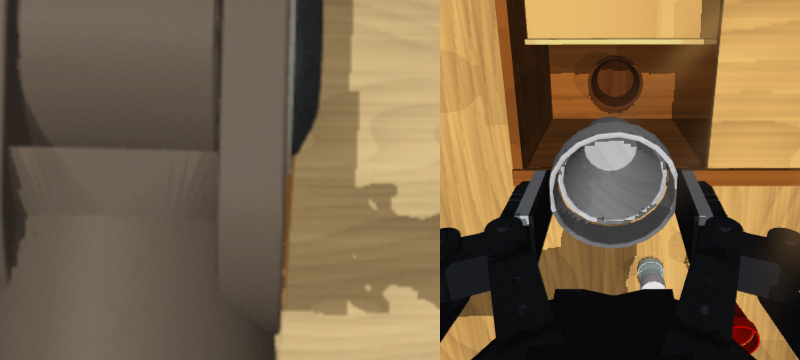

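The crop shows the cup level in the fingers. The holder mouth is at about wrist pixel (325,203).

```bash
python3 - <<'E'
from h import *
im=cv2.imread('pics/w4.png')[170:235,285:365]; cv2.imwrite('pics/c5.png',cv2.resize(im,None,fx=7,fy=7,interpolation=2))
print(atz('wrist',325,203,.046), 'rim centre px of held cup ->', atz('wrist',325,300,.249+.0105))
print('proj holder est', proj('wrist',[.485,-.003,.046]))
E
```

```text
[ 0.4845724  -0.00286341  0.046     ] rim centre px of held cup -> [0.48377264 0.0043696  0.2595    ]
proj holder est [325.41583786 203.10751802]
```

View pics/c5.png

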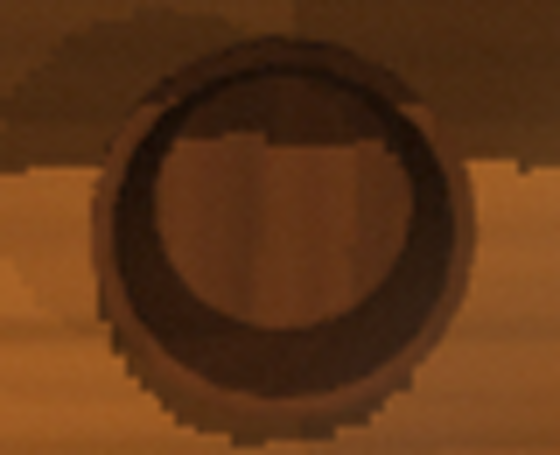

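drive_tool(steps=[[[-0.1, 0.25, 3], 0, 0], [[-0.1, 0.25, 7], 0, 0], [[-0.1, 0.25, 11], 0, 0], [[-0.1, 0.25, 14], 0, 0], [[-0.1, 0.25, 15.5], 0, 0], [[-0.1, 0.25, 16.5], 0, 0], [[-0.1, 0.25, 17.2], 0, 0], [[-0.1, 0.25, 17.2], 0, 0]])

```text
t: 10.68
tool_pos: [0.485, -0.0031, 0.0762]
eef_rot: [0.724, 0.689, -0.0, -0.0]
wrist_force: [0.3, -0.4, -1.3]
gripper_width: 0.662
grasp_force: 64.0
```

drive_tool(steps=[[[0, 0, 0.2], 0, 0], [[0, 0, 0.3], 0, 0], [[0, 0, 0.3], 0, 0], [[0, 0, 0.3], 0, 0]])

```text
t: 11.02
tool_pos: [0.4858, -0.0029, 0.0748]
eef_rot: [0.724, 0.69, 0.001, 0.001]
wrist_force: [-0.2, 0.8, -1.6]
gripper_width: 0.664
grasp_force: 64.0
```

drive_tool(steps=[[[0, 0, 0.15], 0, 0], [[0, 0, 0.3], 0, 0], [[0, 0, 0.35], 0, 0], [[0, 0, 0.35], 0, 0]])

```text
t: 11.35
tool_pos: [0.485, -0.0029, 0.0702]
eef_rot: [0.724, 0.69, -0.0, -0.0]
wrist_force: [0.2, -0.4, -0.4]
gripper_width: 0.66
grasp_force: 64.0
```

Near the seat, and no contact yet. I'll release and retreat.

drive_tool(steps=[[[0, 0, 0.05], 0, 0], [[0, 0, 0.05], 0, 1], [[0, 0, 0.05], 0, 1], [[0, 0, 0.05], 0, 1], [[0, 0, 0.05], 0, 1], [[0, 0, -1], 0, 1], [[0, 0, -3], 0, 1], [[0, 0, -7], 0, 1]])

```text
t: 12.02
tool_pos: [0.4832, -0.0028, 0.1384]
eef_rot: [0.724, 0.69, -0.002, -0.002]
wrist_force: [-0.2, -1.0, -0.2]
gripper_width: 0.999
grasp_force: 0.0
```

drive_tool(steps=[[[0, 0, -4], 0, 1], [[0, 0, -8], 0, 1], [[0, 0, -12], 0, 1], [[0, 0, -12], 0, 1], [[0, 0, -12], 0, 1]])

```text
t: 12.43
tool_pos: [0.4871, -0.0029, 0.2645]
eef_rot: [0.724, 0.69, 0.003, 0.003]
wrist_force: [-0.9, -0.7, -0.7]
gripper_width: 0.999
grasp_force: 0.0
```

```bash
python3 - <<'E'
from h import *
cup('w6.png',.08)
print(plan([.602,-.256,.18],-.8))
E
```

```text
[ 0.4862 -0.0029  0.2622]
cup1_c 0.2 [421. 162.] at z 0.08 [0.5793 0.0366] circ 0.5958 0.0162 0.2478 hsv [ 16. 163. 154.]
cup2_c 0.83 [408. 391.] at z 0.08 [ 0.5751 -0.2307] circ 0.5724 -0.2265 0.0427 hsv [ 99.  10. 101.]
cup4_c 0.8 [314. 207.] at z 0.08 [ 0.4759 -0.0007] circ 0.4796 -0.0013 0.0304 hsv [105.   9. 127.]
('shift', [-24.71, 12.98, 7.9], 'turn', np.float64(0.751), 'alt', np.float64(-2.391), 'j6', np.float64(1.61))
```

drive_tool(steps=[[[0, 0, 0], 0, 1], [[0, 0, 0], 0, 1], [[0, 0, 0], 0, 1]])

```text
t: 12.93
tool_pos: [0.485, -0.0029, 0.2598]
eef_rot: [0.724, 0.69, -0.0, -0.0]
wrist_force: [0.1, -0.3, -0.6]
gripper_width: 0.999
grasp_force: 0.0
```

```bash
python3 - <<'E'
from h import *
cup('w7.png',.08)
im=cv2.imread('pics/w7.png')[100:330,200:460]; cv2.imwrite('pics/c7.png',cv2.resize(im,None,fx=2.5,fy=2.5,interpolation=2))
E
```

```text
[ 0.485  -0.0028  0.26  ]
cup2_c 0.59 [399. 405.] at z 0.08 [ 0.5647 -0.2521] circ 0.564 -0.2488 0.044 hsv [103.   8.  91.]
cup4_c 0.63 [321. 207.] at z 0.08 [ 0.4831 -0.0013] circ 0.484 -0.0025 0.0307 hsv [104.   8. 127.]
```

View pics/c7.png

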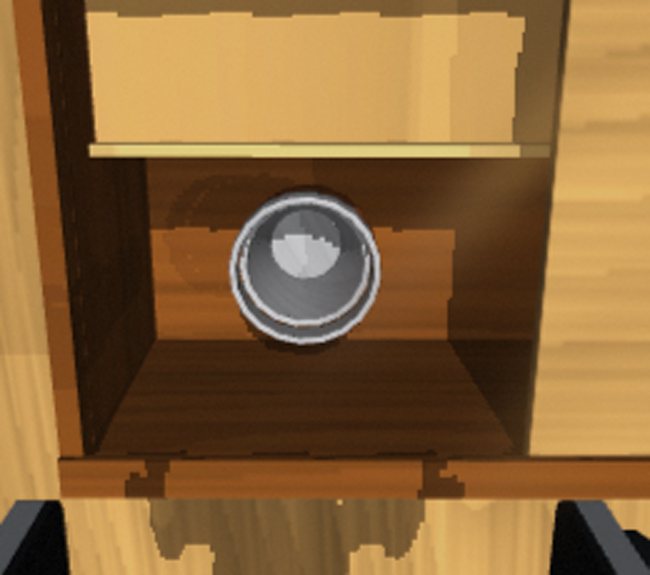

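The crop shows the first cup upright and centred in the holder. Next is cup A.

drive_tool(steps=[[[-24.7, 13, 7.8], 0.75, 1], [[-24.7, 13, 7.8], 0.75, 1], [[-24.7, 13, 7.8], 0.75, 1], [[-24.7, 13, 7.8], 0.75, 1], [[-24.7, 13, 7.8], 0.75, 1], [[-24.7, 13, 7.8], 0.75, 1], [[-24.7, 13, 7.8], 0.75, 1], [[-24.7, 13, 7.8], 0.75, 1]])

```text
t: 13.85
tool_pos: [0.6038, -0.2614, 0.1774]
eef_rot: [0.927, 0.374, -0.002, -0.001]
wrist_force: [-1.6, 0.1, -1.9]
gripper_width: 1.001
grasp_force: 0.0
```

drive_tool(steps=[[[0, 0, 0], 0, 1], [[0, 0, 0], 0, 1], [[0, 0, 0], 0, 1], [[0, 0, 0], 0, 1], [[0, 0, 0], 0, 1]])

```text
t: 14.27
tool_pos: [0.603, -0.2549, 0.1837]
eef_rot: [0.926, 0.377, 0.001, 0.001]
wrist_force: [-0.3, 0.4, -0.3]
gripper_width: 0.996
grasp_force: 0.0
```

```bash
python3 - <<'E'
from h import *
cup('w8.png')
print(plan([.601,-.255,.046],-.8))
E
```

```text
[ 0.603  -0.255   0.1836]
cup1_c 0.59 [328. 276.] at z 0.056 [ 0.5727 -0.2921] circ 0.5717 -0.2917 0.0336 hsv [78. 12. 91.]
cup2_c 0.97 [329. 276.] at z 0.056 [ 0.5729 -0.2926] circ 0.5721 -0.2917 0.033 hsv [80.  9. 90.]
cup2_c 0.8 [435. 280.] at z 0.056 [ 0.6354 -0.3616] circ 0.6334 -0.3611 0.0366 hsv [  9. 226.  91.]
cup2_c 0.51 [62. 74.] at z 0.056 [ 0.5526 -0.0413] circ 0.5278 -0.076 0.1159 hsv [ 13. 203.  37.]
cup4_c 0.45 [328. 278.] at z 0.056 [ 0.5713 -0.2927] circ 0.5729 -0.2919 0.0334 hsv [79. 11. 91.]
('shift', [-0.1, -0.18, 13.68], 'turn', np.float64(0.002), 'alt', np.float64(-3.14), 'j6', np.float64(1.97))
```

```bash
python3 - <<'E'
from h import *
snap('top','top8.png')
im=cv2.imread('pics/w8.png')[150:400,220:480]; a=cv2.resize(im,None,fx=1.8,fy=1.8)
b=cv2.resize(cv2.imread('pics/top8.png')[180:310,400:480],None,fx=3.46,fy=3.46)[:450]
cv2.imwrite('pics/c8.png',np.hstack([a,b]))
for l in('jar2',):
  for n in ('wrist','top'):
    for d in manip.outline_of(n,l): print(n,np.round(d['at']),d['confidence'],atz(n,*d['at'],.04).round(4),int(d['mask'].sum()))
for d in manip.outline_of('top','cup2_c'): print(np.round(d['at']),atz('top',*d['at'],.045).round(4))
E
```

```text
wrist [286. 296.] 0.83 [ 0.5243 -0.2836  0.04  ] 1341
top [141. 236.] 0.9 [0.5252 0.3575 0.04  ] 336
[447. 220.] [ 0.5702 -0.2719  0.045 ]
[298. 156.] [0.6999 0.0366 0.045 ]
```

View pics/c8.png

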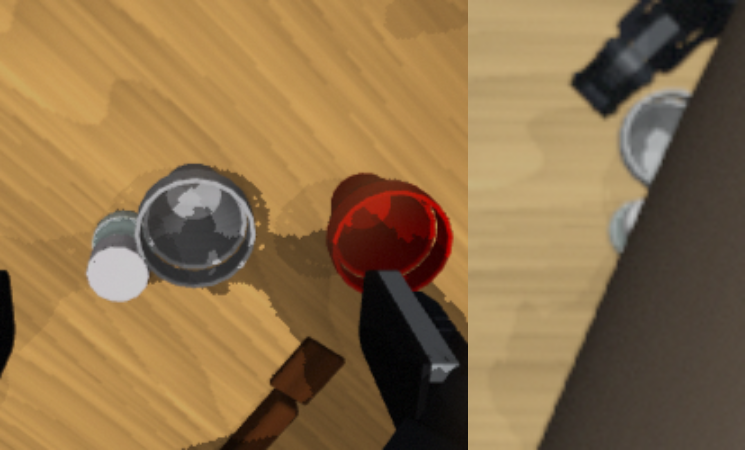

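Cup A was knocked aside. It is still upright, with its rim at wrist pixel (328,279), now right beside the jar lid at (285,302). I'll grip across y, perpendicular to the direction of the jar.

```bash
python3 - <<'E'
from h import *
print(atz('wrist',328.3,278.9,.056),atz('wrist',285.5,302,.045))
print(plan([.571,-.292,.14],-1.55))
E
```

```text
[ 0.5707018  -0.29423119  0.056     ] [ 0.52209822 -0.28618537  0.045     ]
('shift', [-4.8, 0.36, 4.24], 'turn', np.float64(0.751), 'alt', np.float64(-2.391), 'j6', np.float64(1.97))
```

drive_tool(steps=[[[-4.8, 0.4, 4.2], 0.75, 1], [[-4.8, 0.4, 4.2], 0.75, 1], [[-4.8, 0.4, 4.2], 0.75, 1], [[-4.8, 0.4, 4.2], 0.75, 1], [[-4.8, 0.4, 4.2], 0.75, 1], [[-4.8, 0.4, 4.2], 0.75, 1], [[-4.8, 0.4, 4.2], 0.75, 1], [[-4.8, 0.4, 4.2], 0.75, 1]])

```text
t: 15.38
tool_pos: [0.5713, -0.2923, 0.1404]
eef_rot: [1.0, 0.013, -0.0, -0.0]
wrist_force: [-1.5, 0.3, 0.4]
gripper_width: 0.994
grasp_force: 0.0
```

drive_tool(steps=[[[0, 0, 0], 0, 1], [[0, 0, 0], 0, 1], [[0, 0, 0], 0, 1], [[0, 0, 0], 0, 1]])

```text
t: 15.72
tool_pos: [0.5714, -0.2922, 0.1404]
eef_rot: [1.0, 0.011, -0.0, -0.0]
wrist_force: [-0.3, 0.1, -0.3]
gripper_width: 0.997
grasp_force: 0.0
```

```bash
python3 - <<'E'
from h import *
cup('w9.png')
print(plan([.571,-.293,.045],-1.55))
E
```

```text
[ 0.5714 -0.2923  0.1404]
cup2_c 0.68 [442. 155.] at z 0.056 [ 0.6336 -0.3691] circ 0.6337 -0.3677 0.0313 hsv [  4. 232. 121.]
cup2_c 0.59 [328. 242.] at z 0.056 [ 0.5718 -0.2964] circ 0.5708 -0.2944 0.0312 hsv [73. 12. 99.]
('shift', [-0.04, 0.08, 9.54], 'turn', np.float64(0.001), 'alt', np.float64(-3.14), 'j6', np.float64(2.65))
```

drive_tool(steps=[[[0, 0.2, 4], 0, 1], [[0, 0.2, 7.5], 0, 1], [[0, 0.2, 9.5], 0, 1], [[0, 0.2, 9.5], 0, 1], [[0, 0.2, 9.5], 0, 0], [[0, 0.2, 9.5], 0, 0], [[0, 0.2, 9.5], 0, 0], [[0, 0.2, 9.5], 0, 0]])

```text
t: 16.63
tool_pos: [0.5731, -0.2949, 0.0486]
eef_rot: [1.0, 0.011, 0.002, 0.001]
wrist_force: [0.5, 1.4, 6.1]
gripper_width: 0.649
grasp_force: 62.9
```

drive_tool(steps=[[[0, 0, 0], 0, 0], [[0, 0, 0], 0, 0], [[0, 0, 0], 0, 0], [[0, 0, 0], 0, 0]])

```text
t: 16.97
tool_pos: [0.5731, -0.2949, 0.0486]
eef_rot: [1.0, 0.011, 0.002, 0.001]
wrist_force: [-0.5, 1.2, 7.3]
gripper_width: 0.648
grasp_force: 63.1
```

drive_tool(steps=[[[0, 0, -2], 0, 0], [[0, 0, -5], 0, 0], [[0, 0, -9], 0, 0], [[0, 0, -13], 0, 0], [[0, 0, -17], 0, 0], [[0, 0, -21], 0, 0], [[0, 0, -21], 0, 0]])

```text
t: 17.55
tool_pos: [0.5735, -0.2954, 0.2663]
eef_rot: [1.0, 0.011, 0.007, 0.004]
wrist_force: [-0.0, 0.1, 1.4]
gripper_width: 0.648
grasp_force: 63.5
```

```bash
python3 - <<'E'
from h import *
print(plan([.4845,-.003,.26],-.049))
E
```

```text
('shift', [-8.26, -29.43, 0.31], 'turn', np.float64(-1.5), 'alt', np.float64(1.642), 'j6', np.float64(2.64))
```

drive_tool(steps=[[[-1, -3.5, 0.3], -0.1, 0], [[-2, -7, 0.3], -0.2, 0], [[-3, -10.5, 0.3], -0.3, 0], [[-4, -14, 0.3], -0.4, 0], [[-5, -17.5, 0.3], -0.5, 0], [[-6, -21, 0.3], -0.6, 0], [[-7, -25, 0.3], -0.7, 0], [[-8.2, -29.5, 0.3], -0.8, 0]])

```text
t: 18.22
tool_pos: [0.4838, -0.0046, 0.2535]
eef_rot: [0.916, 0.401, 0.001, 0.001]
wrist_force: [1.0, -0.3, 1.1]
gripper_width: 0.651
grasp_force: 63.6
```

drive_tool(steps=[[[0, 0, 0], -0.1, 0], [[0, 0, 0], -0.22, 0], [[0, 0, 0], -0.34, 0], [[0, 0, 0], -0.46, 0], [[0, 0, 0], -0.58, 0], [[0, 0, 0], -0.7, 0], [[0, 0, 0], -0.7, 0], [[0, 0, 0], -0.7, 0]])

```text
t: 18.88
tool_pos: [0.4845, -0.0059, 0.2532]
eef_rot: [0.725, 0.688, 0.001, 0.001]
wrist_force: [0.8, 0.5, -0.1]
gripper_width: 0.644
grasp_force: 63.7
```

```bash
python3 - <<'E'
from h import *
s=manip.sense();print(s['tool_pos'],s['gripper_width'],plan([.4845,-.0015,.12],-.049))
print(manip.sense()['eef_rot'])
cup('w10.png',.27)
E
```

```text
[ 0.48448047 -0.00588326  0.25317972] 0.6440707510720393 ('shift', [0.44, -0.04, 13.32], 'turn', np.float64(-0.003), 'alt', np.float64(3.138), 'j6', np.float64(1.61))
[7.25361953e-01 6.88367221e-01 5.16992959e-04 5.82192022e-04]
[ 0.4845 -0.0059  0.253 ]
cup2_c 0.65 [327. 310.] at z 0.27 [4.863e-01 1.000e-04] circ 0.485 0.0003 0.0309 hsv [ 98.   9. 111.]
cup2_c 0.61 [453. 450.] at z 0.27 [ 0.5448 -0.0821] circ 0.5439 -0.0799 0.0161 hsv [  3. 242. 105.]
cup4_c 0.57 [320. 207.] at z 0.27 [0.4857 0.0445] circ 0.4862 0.0448 0.0121 hsv [106.   8. 133.]
```

drive_tool(steps=[[[0.25, 0, 3], 0, 0], [[0.25, 0, 6], 0, 0], [[0.25, 0, 9], 0, 0], [[0.25, 0, 12], 0, 0], [[0.25, 0, 14], 0, 0], [[0.25, 0, 15.2], 0, 0], [[0.25, 0, 15.8], 0, 0], [[0.25, 0, 15.8], 0, 0]])

```text
t: 19.8
tool_pos: [0.4839, -0.0031, 0.0933]
eef_rot: [0.724, 0.689, -0.0, -0.001]
wrist_force: [0.6, 0.8, -0.8]
gripper_width: 0.653
grasp_force: 63.4
```

drive_tool(steps=[[[0, 0, 0], 0, 0], [[0, 0, 0.1], 0, 0], [[0, 0, 0.2], 0, 0], [[0, 0, 0.2], 0, 0], [[0, 0, 0.2], 0, 0]])

```text
t: 20.22
tool_pos: [0.485, -0.0033, 0.093]
eef_rot: [0.724, 0.69, 0.0, 0.0]
wrist_force: [0.9, 1.4, -0.3]
gripper_width: 0.649
grasp_force: 63.7
```

drive_tool(steps=[[[0, 0, 0.1], 0, 0], [[0, 0, 0.2], 0, 0], [[0, 0, 0.2], 0, 0], [[0, 0, 0.2], 0, 0]])

```text
t: 20.55
tool_pos: [0.4848, -0.0032, 0.0905]
eef_rot: [0.724, 0.69, 0.0, 0.0]
wrist_force: [1.8, 1.5, -0.4]
gripper_width: 0.648
grasp_force: 63.6
```

drive_tool(steps=[[[0, 0, 0], 0, 1], [[0, 0, 0], 0, 1], [[0, 0, 0], 0, 1], [[0, 0, 0], 0, 1], [[0, 0, -1], 0, 1], [[0, 0, -3], 0, 1], [[0, 0, -7], 0, 1], [[0, 0, -11], 0, 1]])

```text
t: 21.22
tool_pos: [0.4831, -0.0034, 0.2013]
eef_rot: [0.724, 0.69, -0.001, -0.001]
wrist_force: [1.9, 0.3, 0.7]
gripper_width: 1.002
grasp_force: 0.0
```

drive_tool(steps=[[[0, 0, -4], 0, 1], [[0, 0, -6], 0, 1], [[0, 0, -6], 0, 1], [[0, 0, -6], 0, 1], [[0, 0, -6], 0, 1], [[0, 0, -6], 0, 1]])

```text
t: 21.72
tool_pos: [0.4838, -0.0034, 0.2592]
eef_rot: [0.724, 0.69, -0.001, -0.001]
wrist_force: [-0.6, 0.0, -0.5]
gripper_width: 0.998
grasp_force: 0.0
```

```bash
python3 - <<'E'
from h import *
cup('w11.png',.097)
print(plan([.602,.289,.2],-.7))
im=cv2.imread('pics/w11.png')[100:330,200:460]; cv2.imwrite('pics/c11.png',cv2.resize(im,None,fx=2,fy=2))
E
```

```text
[ 0.4838 -0.0034  0.2591]
cup1_c 0.47 [328. 180.] at z 0.097 [0.4888 0.0268] circ 0.4901 0.0278 0.0038 hsv [77.  7. 89.]
cup2_c 0.92 [327. 214.] at z 0.097 [ 0.4869 -0.0042] circ 0.4841 -0.0028 0.0303 hsv [103.   6. 126.]
cup4_c 0.72 [330. 182.] at z 0.097 [0.491  0.0251] circ 0.4928 0.0258 0.0071 hsv [93.  4. 92.]
('shift', [29.78, 10.35, 5.95], 'turn', np.float64(0.651), 'alt', np.float64(-2.491), 'j6', np.float64(1.61))
```

View pics/c11.png

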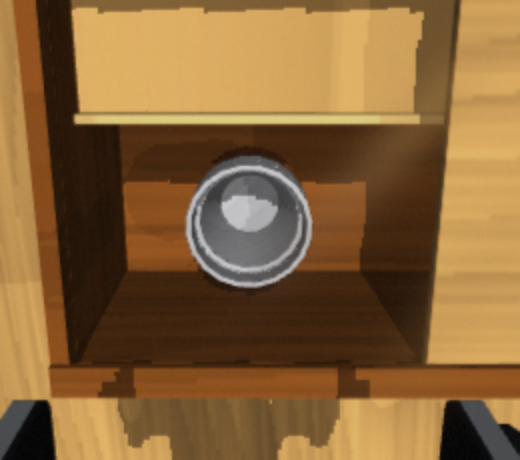

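```bash
python3 - <<'E'
from h import *
print(plan([.601,.290,.2],-.049))
E
```

```text
('shift', [29.87, 10.25, 5.95], 'turn', np.float64(-0.0), 'alt', np.float64(3.142), 'j6', np.float64(1.61))
```

drive_tool(steps=[[[29.9, 10.3, 6], 0, 1], [[29.9, 10.3, 6], 0, 1], [[29.9, 10.3, 6], 0, 1], [[29.9, 10.3, 6], 0, 1], [[29.9, 10.3, 6], 0, 1], [[29.9, 10.3, 6], 0, 1], [[29.9, 10.3, 6], 0, 1], [[29.9, 10.3, 6], 0, 1]])

```text
t: 22.63
tool_pos: [0.6023, 0.2934, 0.1985]
eef_rot: [0.724, 0.69, -0.001, -0.0]
wrist_force: [-0.1, -0.8, -0.7]
gripper_width: 0.995
grasp_force: 0.0
```

drive_tool(steps=[[[0, 0, 0], 0, 1], [[0, 0, 0], 0, 1], [[0, 0, 0], 0, 1], [[0, 0, 0], 0, 1], [[0, 0, 0], 0, 1]])

```text
t: 23.05
tool_pos: [0.602, 0.289, 0.2014]
eef_rot: [0.725, 0.689, 0.0, 0.0]
wrist_force: [0.3, -0.1, 1.0]
gripper_width: 1.0
grasp_force: 0.0
```

```bash
python3 - <<'E'
from h import *
cup('w12.png')
print(plan([.601,.290,.045],-.049))
for d in manip.outline_of('wrist','jar1'): print(np.round(d['at']),d['confidence'],atz('wrist',*d['at'],.04).round(3))
E
```

```text
[0.602  0.2891 0.2014]
cup1_c 0.67 [322. 216.] at z 0.056 [0.6015 0.2914] circ 0.6025 0.2905 0.0312 hsv [ 77.  14. 120.]
cup2_c 0.39 [239. 131.] at z 0.056 [0.5373 0.3658] circ 0.5369 0.3653 0.0198 hsv [92. 65. 30.]
cup3_c 0.5 [508. 463.] at z 0.056 [ 0.8019 -0.0157] circ 0.81 -0.0236 0.0399 hsv [ 17. 148. 142.]
('shift', [0.03, -0.11, 15.6], 'turn', np.float64(-0.001), 'alt', np.float64(3.141), 'j6', np.float64(2.07))
[237. 129.] 0.61 [0.532 0.368 0.04 ]
```

drive_tool(steps=[[[0.1, 0, 4], 0, 1], [[0.1, 0, 8], 0, 1], [[0.1, 0, 12], 0, 1], [[0.1, 0, 14.6], 0, 1], [[0.1, 0, 15.6], 0, 1], [[0.1, 0, 15.6], 0, 1], [[0.1, 0, 15.6], 0, 0], [[0.1, 0, 15.6], 0, 0]])

```text
t: 24.02
tool_pos: [0.6035, 0.2919, 0.0471]
eef_rot: [0.724, 0.69, 0.002, 0.001]
wrist_force: [-0.4, 0.3, 1.0]
gripper_width: 0.748
grasp_force: 0.0
```

drive_tool(steps=[[[0, 0, 0], 0, 0], [[0, 0, 0], 0, 0], [[0, 0, 0], 0, 0], [[0, 0, 0], 0, 0], [[0, 0, 0], 0, 0], [[0, 0, 0], 0, 0]])

```text
t: 24.52
tool_pos: [0.6035, 0.2922, 0.0483]
eef_rot: [0.724, 0.69, 0.003, 0.001]
wrist_force: [-2.2, -0.4, 5.9]
gripper_width: 0.652
grasp_force: 62.1
```

drive_tool(steps=[[[0, 0, -2], 0, 0], [[0, 0, -5], 0, 0], [[0, 0, -9], 0, 0], [[0, 0, -13], 0, 0], [[0, 0, -17], 0, 0], [[0, 0, -21.5], 0, 0], [[0, 0, -21.5], 0, 0]])

```text
t: 25.1
tool_pos: [0.6039, 0.2922, 0.2712]
eef_rot: [0.724, 0.69, 0.008, 0.002]
wrist_force: [0.9, -0.6, 0.4]
gripper_width: 0.653
grasp_force: 63.7
```

```bash
python3 - <<'E'
from h import *
print(plan([.4845,-.003,.26],-.049))
E
```

```text
('shift', [-30.08, -10.5, 0.75], 'turn', np.float64(-0.0), 'alt', np.float64(3.142), 'j6', np.float64(2.07))
```

drive_tool(steps=[[[-3, -1, 0.5], 0, 0], [[-7, -2.4, 0.7], 0, 0], [[-11, -3.8, 0.7], 0, 0], [[-15, -5.2, 0.7], 0, 0], [[-19, -6.6, 0.7], 0, 0], [[-23, -8, 0.7], 0, 0], [[-27, -9.4, 0.7], 0, 0], [[-30, -10.5, 0.7], 0, 0]])

```text
t: 25.77
tool_pos: [0.4816, -0.0052, 0.2545]
eef_rot: [0.724, 0.69, 0.001, 0.002]
wrist_force: [1.0, 0.6, -0.0]
gripper_width: 0.656
grasp_force: 63.7
```

drive_tool(steps=[[[0, 0, 0], 0, 0], [[0, 0, 0], 0, 0], [[0, 0, 0], 0, 0], [[0, 0, 0], 0, 0], [[0, 0, 0], 0, 0]])

```text
t: 26.18
tool_pos: [0.483, -0.0023, 0.2526]
eef_rot: [0.724, 0.69, 0.0, 0.0]
wrist_force: [-0.2, -0.0, -0.8]
gripper_width: 0.653
grasp_force: 63.7
```

```bash
python3 - <<'E'
from h import *
cup('w13.png',.266)
print(plan([.4845,-.002,.112],-.049))
E
```

```text
[ 0.4829 -0.0022  0.2524]
cup1_c 0.87 [324. 306.] at z 0.266 [0.4833 0.0033] circ 0.4831 0.0022 0.0317 hsv [102.   8. 112.]
cup2_c 0.79 [326. 212.] at z 0.266 [0.4859 0.045 ] circ 0.4855 0.0436 0.0131 hsv [104.   5. 131.]
cup2_c 0.64 [452. 452.] at z 0.266 [ 0.5445 -0.0838] circ 0.5445 -0.0819 0.0167 hsv [  4. 237. 104.]
cup4_c 0.5 [326. 182.] at z 0.266 [0.4863 0.0563] circ 0.4878 0.0562 0.0038 hsv [93.  8. 87.]
('shift', [0.08, 0.19, 14.02], 'turn', np.float64(0.001), 'alt', np.float64(-3.14), 'j6', np.float64(1.61))
```

drive_tool(steps=[[[0, 0.2, 3], 0, 0], [[0, 0.2, 6], 0, 0], [[0, 0.2, 9], 0, 0], [[0, 0.2, 11.5], 0, 0], [[0, 0.2, 13], 0, 0], [[0, 0.2, 13.7], 0, 0], [[0, 0.2, 14.1], 0, 0], [[0, 0.2, 14.1], 0, 0]])

```text
t: 27.1
tool_pos: [0.4845, -0.0032, 0.1113]
eef_rot: [0.724, 0.69, -0.0, -0.0]
wrist_force: [-0.7, -0.4, -0.1]
gripper_width: 0.651
grasp_force: 63.8
```

drive_tool(steps=[[[0, 0, 0], 0, 0], [[0, 0, 0.1], 0, 0], [[0, 0, 0.2], 0, 0], [[0, 0, 0.2], 0, 0], [[0, 0, 0.2], 0, 0]])

```text
t: 27.52
tool_pos: [0.4847, -0.0034, 0.1098]
eef_rot: [0.724, 0.69, 0.0, 0.0]
wrist_force: [-0.4, -0.0, -0.1]
gripper_width: 0.654
grasp_force: 63.8
```

drive_tool(steps=[[[0, 0, 0.1], 0, 0], [[0, 0, 0.2], 0, 0], [[0, 0, 0.2], 0, 0], [[0, 0, 0.2], 0, 0]])

```text
t: 27.85
tool_pos: [0.4845, -0.0033, 0.1074]
eef_rot: [0.724, 0.69, 0.0, -0.0]
wrist_force: [0.6, 0.8, -0.9]
gripper_width: 0.656
grasp_force: 63.7
```

drive_tool(steps=[[[0, 0, 0], 0, 1], [[0, 0, 0], 0, 1], [[0, 0, 0], 0, 1], [[0, 0, 0], 0, 1], [[0, 0, -1], 0, 1], [[0, 0, -3], 0, 1], [[0, 0, -7], 0, 1], [[0, 0, -11], 0, 1]])

```text
t: 28.52
tool_pos: [0.4832, -0.0034, 0.2184]
eef_rot: [0.724, 0.69, -0.001, -0.001]
wrist_force: [1.1, 0.2, 0.9]
gripper_width: 1.003
grasp_force: 0.0
```

drive_tool(steps=[[[0, 0, -4], 0, 1], [[0, 0, -4], 0, 1], [[0, 0, -4], 0, 1], [[0, 0, -4], 0, 1], [[0, 0, -4], 0, 1]])

```text
t: 28.93
tool_pos: [0.4839, -0.0034, 0.2565]
eef_rot: [0.724, 0.69, -0.001, -0.001]
wrist_force: [0.2, 0.1, 0.1]
gripper_width: 1.0
grasp_force: 0.0
```

```bash
python3 - <<'E'
from h import *
cup('w14.png',.114)
print(plan([.492,-.439,.2],0.14))
E
```

```text
[ 0.4838 -0.0034  0.2562]
cup1_c 0.82 [325. 217.] at z 0.114 [ 0.4848 -0.0019] circ 0.4844 -0.002 0.0312 hsv [102.   7. 125.]
cup2_c 0.72 [322. 186.] at z 0.114 [0.484  0.0254] circ 0.4829 0.0238 0.0154 hsv [114.   5.  90.]
cup2_c 0.62 [427. 164.] at z 0.114 [0.5719 0.04  ] circ 0.5826 0.0225 0.2196 hsv [ 16. 163. 151.]
cup4_c 0.45 [318. 181.] at z 0.114 [0.4813 0.0295] circ 0.4806 0.0303 0.0031 hsv [103.   6.  86.]
('shift', [-43.47, 2.94, 5.65], 'turn', np.float64(-0.189), 'alt', np.float64(2.953), 'j6', np.float64(1.61))
```

drive_tool(steps=[[[-25, 1.5, 1], -0.9, 1], [[-25, 1.5, 1], -0.9, 1], [[-25, 1.5, 1], -0.9, 1], [[-25, 1.5, 1], -0.9, 1], [[-25, 1.5, 1], -0.9, 1], [[-25, 1.5, 1], -0.9, 1], [[-25, 1.5, 1], -0.9, 1], [[-25, 1.5, 1], -0.9, 1]])

```text
t: 29.85
tool_pos: [0.4867, -0.2582, 0.2458]
eef_rot: [0.352, 0.936, -0.001, -0.001]
wrist_force: [-0.3, 0.9, -1.2]
gripper_width: 0.996
grasp_force: 0.0
```

```bash
python3 - <<'E'
from h import *
print(plan([.49,-.437,.19],1.74))
E
```

```text
('shift', [-12.03, -13.23, 5.59], 'turn', np.float64(-0.888), 'alt', np.float64(2.254), 'j6', np.float64(0.23))
```

drive_tool(steps=[[[-12, -13.2, 5.6], -0.89, 1], [[-12, -13.2, 5.6], -0.89, 1], [[-12, -13.2, 5.6], -0.89, 1], [[-12, -13.2, 5.6], -0.89, 1], [[-12, -13.2, 5.6], -0.89, 1], [[-12, -13.2, 5.6], -0.89, 1], [[-12, -13.2, 5.6], -0.89, 1], [[-12, -13.2, 5.6], -0.89, 1]])

```text
t: 30.52
tool_pos: [0.4899, -0.4326, 0.1901]
eef_rot: [-0.086, 0.996, 0.001, -0.001]
wrist_force: [-0.2, -0.3, 0.8]
gripper_width: 1.002
grasp_force: 0.0
```

drive_tool(steps=[[[0, 0, 0], 0, 1], [[0, 0, 0], 0, 1], [[0, 0, 0], 0, 1], [[0, 0, 0], 0, 1], [[0, 0, 0], 0, 1]])

```text
t: 30.93
tool_pos: [0.4905, -0.4319, 0.1917]
eef_rot: [-0.085, 0.996, -0.0, 0.0]
wrist_force: [-0.0, -0.3, 0.4]
gripper_width: 0.999
grasp_force: 0.0
```

```bash
python3 - <<'E'
from h import *
snap('wrist','w15.png'); print(manip.sense()['tool_pos'],manip.sense()['eef_rot'])
for d in manip.outline_of('wrist','paddle_c'):
    m=d['mask'].astype('uint8'); c=max(cv2.findContours(m,0,2)[0],key=cv2.contourArea)
    pts=np.array([atz('wrist',*q[0],.012)[:2] for q in c],'float32'); r=cv2.minAreaRect(pts)
    print(d['confidence'],np.round(d['at']),m.sum(),'rect',r, cv2.boxPoints(r).round(4).tolist())
E
```

```text
[ 0.4905469  -0.43189671  0.19164135] [-8.48687308e-02  9.96392127e-01 -1.18977844e-04  1.14345498e-04]
0.82 [316. 214.] 2710 rect ((0.49100807309150696, -0.43955039978027344), (0.11643799394369125, 0.030354421585798264), 10.226704597473145) [[0.4309999942779541, -0.4350000023841858], [0.43639999628067017, -0.46480000019073486], [0.5509999990463257, -0.4442000091075897], [0.5455999970436096, -0.41429999470710754]]
```

View pics/w15.png

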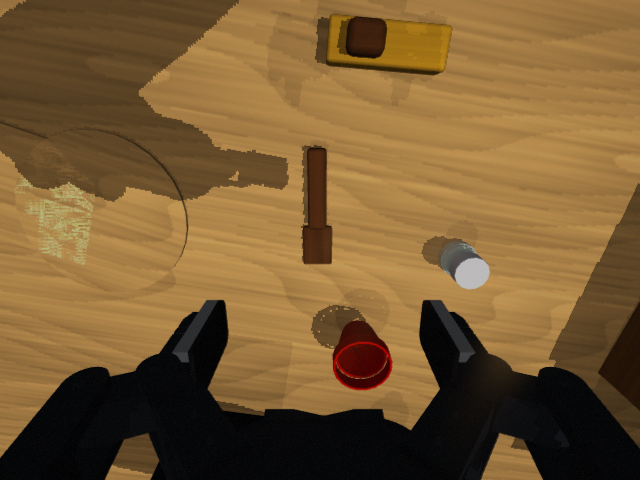

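The wrist view shows the paddle with its handle at (316,150–227) and blade at (317,245). The red cup and the yellow block are clear of the grasp.

drive_tool(steps=[[[0.9, -0.8, 4], -0.01, 1], [[0.9, -0.8, 8], -0.01, 1], [[0.9, -0.8, 12], -0.01, 0.6], [[0.9, -0.8, 15.5], -0.01, 0.6], [[0.9, -0.8, 17.7], -0.01, 0.6], [[0.9, -0.8, 18.5], -0.01, 0.6], [[0.9, -0.8, 18.5], -0.01, 0.6], [[0.9, -0.8, 18.5], -0.01, 0.6]])

```text
t: 31.7
tool_pos: [0.4834, -0.4419, 0.0075]
eef_rot: [-0.09, 0.996, -0.0, 0.0]
wrist_force: [0.3, -0.1, 1.3]
gripper_width: 0.603
grasp_force: 0.0
```

drive_tool(steps=[[[0, 0, 0], 0, 0], [[0, 0, 0], 0, 0], [[0, 0, 0], 0, 0], [[0, 0, 0], 0, 0], [[0, 0, 0], 0, 0], [[0, 0, 0], 0, 0], [[0, 0, 0], 0, 0]])

```text
t: 32.28
tool_pos: [0.484, -0.4425, 0.0087]
eef_rot: [-0.09, 0.996, -0.001, 0.001]
wrist_force: [0.1, 1.1, 6.8]
gripper_width: 0.186
grasp_force: 59.5
```

drive_tool(steps=[[[0, 0, -3], 0, 0], [[0, 0, -7], 0, 0], [[0, 0, -11], 0, 0], [[0, 0, -15], 0, 0], [[0, 0, -19], 0, 0], [[0, 0, -23], 0, 0], [[0, 0, -23], 0, 0], [[0, 0, -23], 0, 0]])

```text
t: 32.95
tool_pos: [0.484, -0.4426, 0.2405]
eef_rot: [-0.09, 0.996, -0.003, 0.002]
wrist_force: [-0.9, -0.7, -1.2]
gripper_width: 0.186
grasp_force: 58.8
```

```bash
python3 - <<'E'
from h import *
print(manip.sense()['gripper_width'],plan([.485,.087,.235],1.522))
E
```

```text
0.18634383592509865 ('shift', [-9.59, 52.08, 0.29], 'turn', np.float64(0.229), 'alt', np.float64(-2.913), 'j6', np.float64(-0.92))
```

drive_tool(steps=[[[-0.7, 4, 0.3], 0.05, 0], [[-1.5, 8, 0.3], 0.1, 0], [[-2.2, 12, 0.3], 0.15, 0], [[-3, 16, 0.3], 0.2, 0], [[-3.7, 20, 0.3], 0.23, 0], [[-4.4, 24, 0.3], 0.23, 0], [[-5.2, 28, 0.3], 0.23, 0], [[-5.9, 32, 0.3], 0.23, 0]])

```text
t: 33.62
tool_pos: [0.4825, -0.1142, 0.232]
eef_rot: [0.025, 1.0, 0.0, -0.001]
wrist_force: [1.2, 0.5, -0.3]
gripper_width: 0.184
grasp_force: 58.8
```

```bash
python3 - <<'E'
from h import *
print(manip.sense()['gripper_width'],plan([.485,.087,.235],1.522))
E
```

```text
0.18406536749177138 ('shift', [0.76, 20.11, -0.29], 'turn', np.float64(-0.001), 'alt', np.float64(3.14), 'j6', np.float64(-0.18))
```

drive_tool(steps=[[[0.8, 4, 0], 0, 0], [[0.8, 8, 0], 0, 0], [[0.8, 12, 0], 0, 0], [[0.8, 16, 0], 0, 0], [[0.8, 19, 0], 0, 0], [[0.8, 20, 0], 0, 0], [[0.8, 20, 0], 0, 0], [[0.8, 20, 0], 0, 0]])

```text
t: 34.28
tool_pos: [0.485, 0.0839, 0.2324]
eef_rot: [0.024, 1.0, -0.0, -0.001]
wrist_force: [-0.1, 0.2, -0.2]
gripper_width: 0.184
grasp_force: 58.9
```

drive_tool(steps=[[[0, 0, 0], 0, 0], [[0, 0, 0], 0, 0], [[0, 0, 0], 0, 0]])

```text
t: 34.53
tool_pos: [0.4855, 0.0827, 0.2333]
eef_rot: [0.026, 1.0, -0.0, -0.0]
wrist_force: [0.2, 0.1, -0.1]
gripper_width: 0.187
grasp_force: 58.9
```

```bash
python3 - <<'E'
from h import *
print(plan([.485,.087,.13],1.522)); snap('wrist','w16.png')
E
```

```text
('shift', [0.07, 0.43, 10.33], 'turn', np.float64(-0.003), 'alt', np.float64(3.138), 'j6', np.float64(0.22))
```

View pics/w16.png

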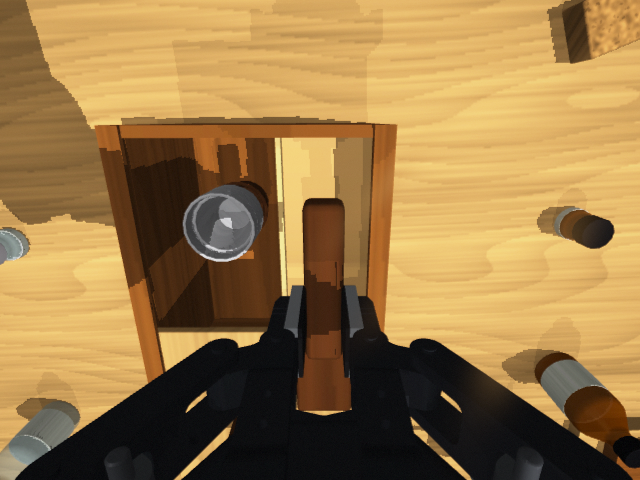

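The paddle is held level with its handle toward the robot. The shelf spans columns 284–370, and the cup stack's rim is at (222,223).

```bash
python3 - <<'E'
from h import *
for u,v,z in((280,200,.108),(286,200,.098),(367,200,.098),(372,200,.151),(320,138,.098),(325,137,.151),(280,320,.108)): print(u,v,z,atz('wrist',u,v,z).round(4))
E
```

```text
280 200 0.108 [0.4625 0.0482 0.108 ]
286 200 0.098 [0.4649 0.0518 0.098 ]
367 200 0.098 [0.4684 0.1195 0.098 ]
372 200 0.151 [0.4561 0.1165 0.151 ]
320 138 0.098 [0.4166 0.0829 0.098 ]
325 137 0.151 [0.4136 0.0868 0.151 ]
280 320 0.108 [0.5738 0.0379 0.108 ]
```

drive_tool(steps=[[[0, 0.2, 3], 0, 0], [[0, 0.2, 6], 0, 0], [[0, 0.2, 9], 0, 0], [[0, 0.2, 11], 0, 0], [[0, 0.2, 12], 0, 0], [[0, 0.2, 12.3], 0, 0], [[0, 0.2, 12.3], 0, 0], [[0, 0.2, 12.3], 0, 0]])

```text
t: 35.25
tool_pos: [0.4865, 0.0859, 0.1117]
eef_rot: [0.025, 1.0, 0.0, 0.001]
wrist_force: [-0.2, -0.5, -0.0]
gripper_width: 0.189
grasp_force: 58.8
```

drive_tool(steps=[[[0, 0, 0.1], 0, 0], [[0, 0, 0.1], 0, 0], [[0, 0, 0.1], 0, 0]])

```text
t: 35.5
tool_pos: [0.4863, 0.0861, 0.1104]
eef_rot: [0.025, 1.0, 0.0, 0.001]
wrist_force: [0.8, 0.3, -1.0]
gripper_width: 0.185
grasp_force: 58.8
```

drive_tool(steps=[[[0, 0, 0.1], 0, 0], [[0, 0, 0.25], 0, 0], [[0, 0, 0.25], 0, 0], [[0, 0, 0.25], 0, 0]])

```text
t: 35.83
tool_pos: [0.4857, 0.086, 0.1069]
eef_rot: [0.025, 1.0, -0.0, 0.0]
wrist_force: [-0.5, 0.2, -0.9]
gripper_width: 0.188
grasp_force: 58.9
```

drive_tool(steps=[[[0, 0, 0], 0, 0.28], [[0, 0, 0], 0, 0.28], [[0, 0, 0], 0, 0.28], [[0, 0, 0], 0, 0.28], [[0, 0, -1], 0, 0.28], [[0, 0, -3], 0, 0.28], [[0, 0, -7], 0, 0.28], [[0, 0, -11], 0, 0.28]])

```text
t: 36.5
tool_pos: [0.4845, 0.0858, 0.2178]
eef_rot: [0.025, 1.0, -0.0, -0.001]
wrist_force: [1.7, -0.5, 0.1]
gripper_width: 0.276
grasp_force: 0.0
```

drive_tool(steps=[[[0, 0, -4], 0, 0.28], [[0, 0, -8], 0, 0.28], [[0, 0, -8], 0, 0.28], [[0, 0, -8], 0, 0.28], [[0, 0, -8], 0, 0.28]])

```text
t: 36.92
tool_pos: [0.4857, 0.086, 0.2973]
eef_rot: [0.025, 1.0, 0.0, 0.0]
wrist_force: [-0.9, -0.1, -0.6]
gripper_width: 0.283
grasp_force: 0.0
```

```bash
python3 - <<'E'
from h import *
snap('wrist','w17.png'); print(plan([.653,.0265,.26],1.522), plan([.653,.0265,.26],-.049))
for d in manip.outline_of('wrist','paddle_c'): print(d['confidence'],np.round(d['at']),atz('wrist',*d['at'],.112).round(4),int(d['mask'].sum()))
E
```

```text
('shift', [-17.05, -5.1, 3.62], 'turn', np.float64(-0.001), 'alt', np.float64(3.141), 'j6', np.float64(0.23)) ('shift', [-17.05, -5.1, 3.62], 'turn', np.float64(1.57), 'alt', np.float64(-1.572), 'j6', np.float64(0.23))
0.64 [326. 222.] [0.4995 0.0869 0.112 ] 2321
```

View pics/w17.png

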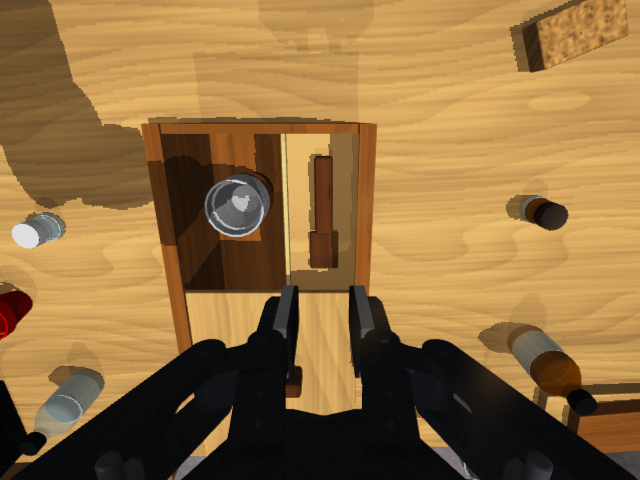

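The paddle lies flat on the shelf at (323,212), the cups are nested at (238,205), and both jars still stand. Now I'll shut the lid.

drive_tool(steps=[[[-17, -5.1, 3.6], 0.9, 1], [[-17, -5.1, 3.6], 0.9, 1], [[-17, -5.1, 3.6], 0.9, 1], [[-17, -5.1, 3.6], 0.9, 1], [[-17, -5.1, 3.6], 0.9, 1], [[-17, -5.1, 3.6], 0.9, 1], [[-17, -5.1, 3.6], 0.9, 1], [[-17, -5.1, 3.6], 0.9, 1]])

```text
t: 37.68
tool_pos: [0.6526, 0.0263, 0.2584]
eef_rot: [0.459, 0.888, -0.001, -0.002]
wrist_force: [-0.4, -0.8, 0.4]
gripper_width: 1.003
grasp_force: 0.0
```

drive_tool(steps=[[[0, 0, 0], 0.67, 1], [[0, 0, 0], 0.67, 1], [[0, 0, 0], 0.67, 1], [[0, 0, 0], 0.67, 1], [[0, 0, 0], 0.67, 1], [[0, 0, 0], 0.67, 1], [[0, 0, 0], 0.67, 1], [[0, 0, 0], 0.67, 1]])

```text
t: 38.35
tool_pos: [0.6524, 0.0267, 0.2604]
eef_rot: [0.723, 0.691, -0.0, -0.0]
wrist_force: [0.4, 0.0, 0.3]
gripper_width: 1.001
grasp_force: 0.0
```

```bash
python3 - <<'E'
from h import *
print(plan([.653,.0265,.154],-.049)); im=snap('wrist','w18.png')
m=(im.max(2)<100).astype('uint8'); m[:130]=0; m[300:]=0
n,l,st,ce=cv2.connectedComponentsWithStats(m)
for i in range(1,n):
    if 300<st[i,4]<8000: print(st[i],ce[i],atz('wrist',*ce[i],.168).round(4))
E
```

```text
('shift', [-0.02, 0.07, 10.64], 'turn', np.float64(0.003), 'alt', np.float64(-3.138), 'j6', np.float64(1.66))
[  63  139  140   37 3591] [139.29741019 157.47257031] [0.5303 0.0899 0.168 ]
[ 312  196   24   85 1874] [324.12540021 237.69957311] [0.6531 0.0265 0.168 ]
[ 116  229   53   54 1376] [137.98037791 251.90843023] [0.5142 0.0217 0.168 ]
```

Bar confirmed at (0.653, 0.0265).

drive_tool(steps=[[[0, 0.05, 4], 0, 1], [[0, 0.05, 8], 0, 1], [[0, 0.05, 10.5], 0, 1], [[0, 0.05, 10.5], 0, 1], [[0, 0.05, 10.5], 0, 0], [[0, 0.05, 10.5], 0, 0], [[0, 0.05, 10.5], 0, 0], [[0, 0.05, 10.5], 0, 0]])

```text
t: 39.07
tool_pos: [0.6547, 0.0266, 0.1585]
eef_rot: [0.724, 0.69, 0.001, 0.001]
wrist_force: [0.5, 0.1, 0.7]
gripper_width: 0.452
grasp_force: 0.0
```

drive_tool(steps=[[[0, 0, 0], 0, 0], [[0, 0, 0], 0, 0], [[0, 0, 0], 0, 0], [[0, 0, 0], 0, 0], [[0, 0, 0], 0, 0]])

```text
t: 39.48
tool_pos: [0.6531, 0.0267, 0.1575]
eef_rot: [0.724, 0.69, 0.0, 0.0]
wrist_force: [-3.4, -0.4, 5.7]
gripper_width: 0.175
grasp_force: 60.1
```

drive_tool(steps=[[[0, -1, 0], 0, 0], [[0, -3, 0], 0, 0], [[0, -5, 0], 0, 0], [[0, -7, 0], 0, 0], [[0, -9, 0], 0, 0], [[0, -11, 0], 0, 0], [[0, -12.5, 0], 0, 0], [[0, -13.5, 0], 0, 0]])

```text
t: 40.15
tool_pos: [0.5183, 0.0333, 0.1575]
eef_rot: [0.724, 0.69, 0.001, 0.001]
wrist_force: [2.7, -0.1, 5.4]
gripper_width: 0.171
grasp_force: 60.1
```

drive_tool(steps=[[[0, -0.4, 0], 0, 0], [[0, -0.8, 0], 0, 0], [[0, -1.2, 0], 0, 0], [[0, -1.4, 0], 0, 0], [[0, -1.4, 0], 0, 0], [[0, -1.4, 0], 0, 0]])

```text
t: 40.65
tool_pos: [0.5055, 0.0339, 0.1575]
eef_rot: [0.724, 0.69, 0.001, 0.001]
wrist_force: [-1.3, 0.4, 9.4]
gripper_width: 0.17
grasp_force: 60.8
```

drive_tool(steps=[[[0, -0.15, 0], 0, 0], [[0, -0.3, 0], 0, 0], [[0, -0.3, 0], 0, 0], [[0, -0.3, 0], 0, 0]])

```text
t: 40.98
tool_pos: [0.5032, 0.0341, 0.1575]
eef_rot: [0.724, 0.69, 0.001, 0.001]
wrist_force: [1.3, 0.5, 7.4]
gripper_width: 0.172
grasp_force: 60.6
```

drive_tool(steps=[[[0, -0.1, 0], 0, 0], [[0, -0.25, 0], 0, 0], [[0, -0.25, 0], 0, 0], [[0, -0.25, 0], 0, 0]])

```text
t: 41.32
tool_pos: [0.5031, 0.0341, 0.1575]
eef_rot: [0.724, 0.69, 0.003, 0.003]
wrist_force: [9.9, -0.4, 0.8]
gripper_width: 0.172
grasp_force: 59.9
```

The lid is against its stop: the force rose to 9.9 N with no further motion. I'll release and retreat.

drive_tool(steps=[[[0, 0.2, 0], 0, 0], [[0, 0.25, 0], 0, 1], [[0, 0.25, 0], 0, 1], [[0, 0.25, 0], 0, 1], [[0, 0.25, 0], 0, 1], [[0, 0.25, -3], 0, 1], [[0, 0.25, -7], 0, 1], [[0, 0.25, -11], 0, 1]])

```text
t: 41.98
tool_pos: [0.5003, 0.0339, 0.266]
eef_rot: [0.724, 0.69, -0.001, -0.001]
wrist_force: [1.5, 0.3, 1.1]
gripper_width: 0.998
grasp_force: 0.0
```

drive_tool(steps=[[[0, 0, -3], 0, 1], [[0, 0, -3], 0, 1], [[0, 0, -3], 0, 1], [[0, 0, -3], 0, 1], [[0, 0, -3], 0, 1]])

```text
t: 42.4
tool_pos: [0.501, 0.0339, 0.2943]
eef_rot: [0.724, 0.69, -0.001, -0.001]
wrist_force: [-0.1, 0.3, -0.1]
gripper_width: 1.0
grasp_force: 0.0
```

```bash
python3 - <<'E'
from h import *
im=snap('wrist','w19.png'); print(manip.sense()['tool_pos'])
m=(im.max(2)<100).astype('uint8'); m[:130]=0; m[300:]=0
n,l,st,ce=cv2.connectedComponentsWithStats(m)
for i in range(1,n):
    if 300<st[i,4]<8000: print(st[i],ce[i],atz('wrist',*ce[i],.168).round(4))
E
```

```text
[0.50091377 0.03393722 0.29425403]
[   0  172   44  128 4148] [ 17.75       242.49469624] [0.242  0.0301 0.168 ]
[ 316  187   21   76 1481] [326.23362593 224.25320729] [0.503  0.0337 0.168 ]
```

```bash
python3 - <<'E'
from h import *
print(manip.job_done())
E
```

```text
the job is handed in; nothing more can be done
None
```

I handed the job in at about 42 s of the 208 s allowed, and no verdict came back. The three grey cups on the bench are nested in the holder, the paddle lies flat on the shelf, the lid is shut against its stop, and both jars were still standing when last seen, before I shut the lid.

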